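Sweep the offcuts off the levelling block

TASK

Clear the three dark steel offcuts off the levelling block: sweep them with the fingertips along the block and over its end into the red scrap tray, without picking any of them up. None may land on the bench or in the blue tray of finished hooks. Leave the brass candle cup standing where it is on the block, and leave the hammer and the green tin alone.

Things in the scene. Friction and masses are not known exactly. Their poses are not given: they have to be found in the camera images.
- block: Fixed bright steel levelling block on the bench, 240 mm (its x) by 320 mm (its y) by 60 mm high, flat top at 60 mm above the bench, no raised edges. Origin: centre of the underside. Its yaw varies by up to about 12 degrees. A red and a blue tray of equal size stand against its two short ends (+y and -y); which is at which end varies.
- scrap_tray: Fixed red open-topped steel tray for scrap, 240 mm (x) by 130 mm (y) by 50 mm high, walls and floor 4 mm. It stands on the bench against one short end of the block (2 mm gap), as wide as the block and with the same yaw, its rim 10 mm lower than the block's top, so that pieces pushed straight off that end drop in. Origin: centre of the underside.
- finished_tray: Fixed blue open-topped tray, same size as the red one, with three finished black hooks lying in it, at the other short end of the block. Nothing goes in here. Origin: centre of the underside.
- square_mid (a point): Dark steel square-bar offcut, 42 x 25 mm and 25 mm high. The point is the middle of the piece. It stands loose on the block at any yaw, weighs 0.1 to 0.3 kg and slides when pushed.
- round_mid (a point): Dark steel round-bar offcut, a slug 34 mm in diameter standing on end, 22 mm high. The point is the middle of the piece. It stands loose on the block at any yaw, weighs 0.1 to 0.3 kg and slides when pushed.
- flat_mid (a point): Dark steel flat-bar offcut, 48 x 28 mm and 15 mm high. The point is the middle of the piece. It stands loose on the block at any yaw, weighs 0.1 to 0.3 kg and slides when pushed.
- square_offcut: The square offcut; origin at the centre of its underside, x along its 42 mm length.
- round_offcut: The round offcut; origin at the centre of its underside.
- flat_offcut: The flat offcut; origin at the centre of its underside, x along its 48 mm length.
- candle_cup: Loose brass cup, 44 mm in diameter at the rim, 40 mm high, standing on the block near its far (+x) long edge. Origin: centre of its underside. Must stay.
- hammer: Loose hammer, 280 mm long, wooden handle, lying on the bench beyond the tray at the robot's right (-y), roughly along x, under 40 mm high. Must stay.
- chalk_tin: Loose green tin with a pale top, 60 mm in diameter, 80 mm high, standing on the bench beyond the tray at the robot's left (+y). Origin: centre of its underside. Must stay.

How it is judged (in metres and radians):
At the end, for the whole second after the job is handed in: All three offcuts lie at rest inside the red tray (middles within its 240 x 130 mm outline, give or take 5 mm, and below 50 mm above the bench); the cup still stands, and the cup, hammer and tin are within 15 mm of where they began (x of square_mid in the frame of scrap_tray between -0.12 and 0.12 m and y of square_mid in the frame of scrap_tray between -0.07 and 0.07 m and height (world z) of each of square_mid, round_mid, flat_mid below 0.05 m and linear speed of each of square_offcut, round_offcut, flat_offcut below 0.02 m/s and x of round_mid in the frame of scrap_tray between -0.12 and 0.12 m and y of round_mid in the frame of scrap_tray between -0.07 and 0.07 m and x of flat_mid in the frame of scrap_tray between -0.12 and 0.12 m and y of flat_mid in the frame of scrap_tray between -0.07 and 0.07 m and distance of each of candle_cup, hammer, chalk_tin from where it was at the start of the episode below 0.015 m and angle between candle_cup's own z axis and vertical below 0.25 rad); the robot touches nothing.
It fails at once if an offcut is lifted: its middle rises more than 30 mm above the block's top (height (world z) of any of square_mid, round_mid, flat_mid above 0.09 m).
It fails at once if an offcut falls on the bench or into the blue tray ((height (world z) of square_mid below 0.045 m and not (x of square_mid in the frame of scrap_tray between -0.12 and 0.12 m and y of square_mid in the frame of scrap_tray between -0.07 and 0.07 m)) or (height (world z) of round_mid below 0.045 m and not (x of round_mid in the frame of scrap_tray between -0.12 and 0.12 m and y of round_mid in the frame of scrap_tray between -0.07 and 0.07 m)) or (height (world z) of flat_mid below 0.045 m and not (x of flat_mid in the frame of scrap_tray between -0.12 and 0.12 m and y of flat_mid in the frame of scrap_tray between -0.07 and 0.07 m))).
It fails at once if the candle cup is moved more than 15 mm or tipped (distance of candle_cup from where it was at the start of the episode above 0.015 m or angle between candle_cup's own z axis and vertical above 0.25 rad).
It fails at once if the hammer or the tin is moved more than 15 mm (distance of any of hammer, chalk_tin from where it was at the start of the episode above 0.015 m).
It also fails if it takes over 58 s, if anything falls off the work surface, if the arm or the gripper's body presses on something with over 40 N, if the wrist force passes 120 N, or if a joint passes its speed limit or range.

ROBOT

A 6-joint arm with a two-finger parallel gripper is mounted at the origin on the work surface. World frame = base frame: x ahead of the robot, y to its left, z up, the work surface at z = 0. Lengths are in m, angles in degrees, forces in N, time in s.
With the tool pointing down it reaches from about 0.25 to 0.725 m from the base axis. Payload 9.7 kg.
Tool frame: the origin (TCP) lies midway between the tips of the shut fingers; the grasp point (between the pads) lies 19 mm behind it; z points along the fingers, y is the line along which they close (so a half turn about z gives the same grasp; the last joint's range is limited). The gripper opens to 85 mm and grips with 20 to 120 N. Pads are 22 mm wide; open, the fingers measure 114 mm over their backs; the gripper's body (76 mm by 85 mm) begins 54 mm behind the grasp point. The pads swing forward as they close: fully open they stand 13 mm farther back than shut.
Start: joints at [0, 4.979, 10.078, 95.1, 0, 90], TCP at [0.55, -0, 0.231] pointing down, gripper open.
Joint ranges: [-179.16, 179.16], [-48.56, 103.87], [-65.8, 70.77], [-126.05, 130.52], [-82.76, 87.17], [-180, 180]. Speed limits (degrees/s): [127.2, 127.2, 147.25, 180, 180, 180].

INTERFACE

Orientations are given as [roll, pitch, yaw] about the fixed x, y, z axes, in that order (R = Rz(yaw) Ry(pitch) Rx(roll)).
In Python, from workcell import bot gives the robot as it stands. The module is installed in compiled form; this text tells all that it offers.
- The arm moves only by the tool send_rows, never from a script. Its argument "moves" is one flat list of numbers, 7 for each row, row after row: the shift along the world's x, y, z normalised to -1 to 1, where 1 is 0.025 m, then the turn, a rotation vector about the world's x, y, z normalised to -1 to 1, where 1 is 0.15 rad, then the closure, from -1 (fully open) to 1 (shut), so that 0 is half open. A call has 1 to 8 rows; each row shifts and turns the commanded pose from where the row before left it; what a row does not reach is not made up. A row lasts 1/8 s, in which the tool goes at most 62.5 mm and 10.7 degrees, less where a joint would pass 70% of its speed; a pose out of reach is approached as far as the arm can. A call with a number of a shift or a turn outside -1 to 1 is refused whole. A call with a gripper value outside its range is refused whole. The fingers move at their own pace and stop on an object; "squeeze" is the grip in N (left out, the last holds). Time passes only in rows, so rows that do not move let the fingers close. It gives the time, the measured TCP pose, the force, the opening and the grip force at its end, in the units of the state.
- bot.get_obs(): the state, without advancing time (a new reading comes with each control period).
- bot.camera(name): name is "scene" or "side" or "wrist"; returns a dict with "color" (384x512x3 uint8, red, green, blue), "camera_matrix" (3x3 intrinsics, pixels), "R" (3x3) and "t" (3): a world point X has camera coordinates R X + t. Camera axes: x right, y down, z forward; pixel columns grow to the right and rows downward; lengths in m; the calibration is good to about 2 mm. A picture is of the moment at which its call begins. There is no depth.
- bot.job_done(): hands the job in; it is judged then, once.
Trained networks look in the newest picture that a camera, given by its name, has taken for a name from the list of things; names that differ only in an ending like _2 or _b are one class to them, and where a whole thing is asked for, a point or a joint stands for the part that bears it (a point fixed in the world has none). Each returns a list of dicts, best first, with "p" (0 to 1); they miss things now and then, are a little off and sometimes report something else, mostly with a low value. They report only what shows in the picture. A call takes as long as a camera call.
- bot.boxes_of(camera, query): "extent" ([left, top, right, bottom] in pixels, round what is visible of it).
- bot.trace(camera, query): "region" (384x512 bool, what is visible of it) and "extent" ([left, top, right, bottom] in pixels, round what is visible of it).
- bot.landmark_of(camera, query): "pixel" ([column, row] in pixels: a listed point, or the origin of a listed thing).
The state is a dict: "time": time; "q": joint angles; "qd": joint speeds; "joint_efforts": joint torques, N m; "ee_pos": TCP position; "tcp_rot": TCP orientation; "wrist_force": force on the tool from outside, world axes, zero at the start; "torque": the same for the moment, N m; "opening": finger opening in m; "grasp_force": force on a finger pad.
Only numpy, scipy, OpenCV 4.12 (cv2) and the standard library are available. Lean on these libraries where they do the work, as an engineer would, in place of code of your own. Each camera call takes 0.05 s, during which the arm holds its last target. There are 200 camera calls.

## Working session

There is one attempt and no reset: what is moved stays moved. The work goes in short steps, Python scripts to look and compute and a tool call to move; the robot and the scene stay as the last step left them, time stands still between calls to the robot, and variables do not carry over. Pictures are saved under pics/ and viewed, at most 10 in all, crops included, and the job is handed in when it is done.

Besides the shell and the picture viewer there is one more tool, called as name(argument=value, ...) on one line, values as JSON. send_rows: Moves the arm, as the interface text tells. Its arguments: {"type":"object","properties":{"moves":{"type":"array"},"squeeze":{"type":"number"}},"required":["moves"]}

```bash
mkdir -p pics; cat > h.py <<'E'
import numpy as np, cv2
from workcell import bot
def ray(c,px,z):
    K,R,t=c["camera_matrix"],np.array(c["R"]),np.array(c["t"])
    d=R.T@np.linalg.inv(K)@np.array([px[0],px[1],1.]); o=-R.T@t
    return o+d*(z-o[2])/d[2]
def proj(c,X):
    v=np.array(c["camera_matrix"])@(np.array(c["R"])@np.array(X)+np.array(c["t"])); return v[:2]/v[2]
E
python3 - <<'E'
from h import *
Z={'block':0,'scrap_tray':0,'finished_tray':0,'square_mid':.0725,'round_mid':.071,'flat_mid':.0675,'candle_cup':.06,'chalk_tin':0,'hammer':.0}
ims=[]
for n in ("scene","side"):
    c=bot.camera(n); ims.append(c["color"])
    print(n,np.round(-np.array(c["R"]).T@c["t"],2))
    for k,z in Z.items():
        for r in bot.landmark_of(n,k)[:2]: print(k,round(r["p"],2),np.round(r["pixel"]),np.round(ray(c,r["pixel"],z),3))
cv2.imwrite("pics/a.png",cv2.cvtColor(ims[0],cv2.COLOR_RGB2BGR))
cv2.imwrite("pics/b.png",cv2.cvtColor(ims[1],cv2.COLOR_RGB2BGR))
print(bot.get_obs())
E
```

```text
scene [ 1.4  -0.42  0.98]
block 0.82 [255. 216.] [ 0.598 -0.002 -0.   ]
finished_tray 0.79 [315. 192.] [0.596 0.226 0.   ]
finished_tray 0.53 [255. 194.] [0.513 0.042 0.   ]
square_mid 0.49 [273. 171.] [0.509 0.113 0.073]
round_mid 0.45 [256. 197.] [0.588 0.007 0.071]
flat_mid 0.61 [218. 198.] [ 0.537 -0.097  0.068]
candle_cup 0.8 [272. 222.] [0.694 0.007 0.06 ]
chalk_tin 0.78 [349. 162.] [0.525 0.419 0.   ]
chalk_tin 0.18 [272. 173.] [0.444 0.146 0.   ]
hammer 0.82 [112. 247.] [ 0.514 -0.431  0.   ]
side [ 0.19 -0.64  0.85]
block 0.73 [262. 211.] [0.593 0.001 0.   ]
scrap_tray 0.58 [312. 266.] [ 0.607 -0.215  0.   ]
finished_tray 0.67 [223. 164.] [0.588 0.23  0.   ]
finished_tray 0.48 [268. 230.] [ 0.572 -0.067  0.   ]
square_mid 0.44 [214. 182.] [0.497 0.1   0.073]
round_mid 0.73 [215. 181.] [0.503 0.103 0.071]
round_mid 0.64 [255. 190.] [0.579 0.02  0.071]
candle_cup 0.71 [293. 187.] [ 0.682 -0.011  0.06 ]
chalk_tin 0.8 [178. 138.] [0.515 0.417 0.   ]
chalk_tin 0.45 [289. 186.] [0.713 0.047 0.   ]
hammer 0.64 [338. 365.] [ 0.513 -0.443  0.   ]
{'time': 1.0, 'q': array([-4.99127987e-04,  4.97727897e+00,  1.00775065e+01,  9.50985838e+01,
       -7.06366074e-04,  9.00000774e+01]), 'qd': array([ 0.0537112 , -0.04844311,  0.08486075,  0.11031789,  0.05920397,
       -0.07567479]), 'joint_efforts': array([-8.61711596e-04, -5.20106077e+01,  4.64868093e+01,  1.51806493e-03,
        3.99487215e-05,  2.04701024e-05]), 'ee_pos': array([ 5.49997176e-01, -8.30485802e-06,  2.31293363e-01]), 'tcp_rot': array([1.79998356e+02, 7.06363853e-04, 8.99994234e+01]), 'wrist_force': array([ 0.80756518, -0.00479563,  1.10260608]), 'torque': array([-0.04467604,  0.00685915, -0.05447604]), 'grasp_force': 0.0, 'opening': 0.08566262562629616}
```

View pics/a.png

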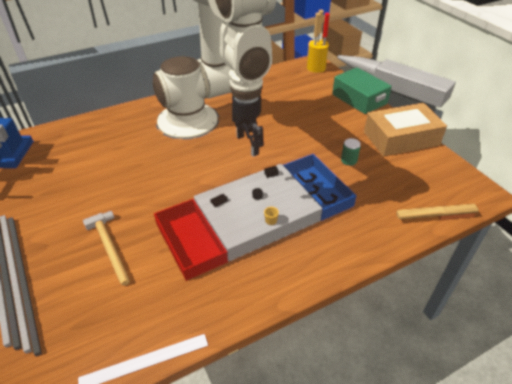

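View pics/b.png

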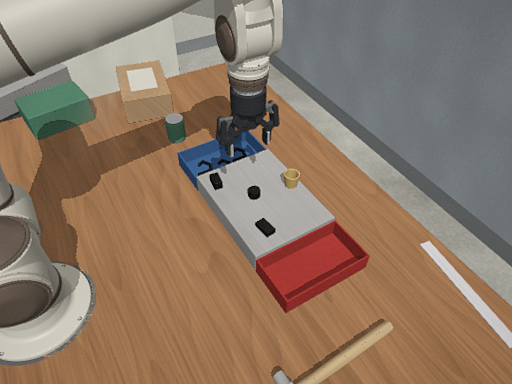

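The red tray is at -y (side view about (312,266)) and the blue at +y. The offcuts in the side view are square (215,181), round (254,191) and flat (265,227), with the cup at (291,178). Next I'll refine these and get the block's yaw.

```bash
python3 - <<'E'
from h import *
from scipy.optimize import minimize
D=[]
for n in ("scene","side","wrist"):
    c=bot.camera(n); D.append((n,c))
    if n=="wrist": cv2.imwrite("pics/w.png",cv2.cvtColor(c["color"],cv2.COLOR_RGB2BGR))
    hsv=cv2.cvtColor(c["color"],cv2.COLOR_RGB2HSV)
    for k,z in (("square_offcut",.0725),("round_offcut",.071),("flat_offcut",.0675),("candle_cup",.08)):
        for r in bot.trace(n,k)[:2]:
            m=r["region"]; ys,xs=np.nonzero(m)
            if len(xs): print(n,k,round(r["p"],2),len(xs),np.round(ray(c,(xs.mean(),ys.mean()),z),3))
M=[]
for n,c in D[:2]:
    for k,s in (("scrap_tray",-1),("finished_tray",1),):
        r=bot.trace(n,k)
        if r: M.append((c,r[0]["region"],s)); print(n,k,r[0]["p"],r[0]["extent"])
def corners(p,s):
    x,y,a=p; R=np.array([[np.cos(a),-np.sin(a)],[np.sin(a),np.cos(a)]])
    o=[]
    for u in(-.12,.12):
        for v in (s*.162,s*.292):
            q=R@[u,v]+[x,y]
            o+=[[*q,0],[*q,.05]]
    b=[]
    for u in(-.12,.12):
        for v in(-.16,.16):
            q=R@[u,v]+[x,y]; b+=[[*q,0],[*q,.06]]
    return o,b
def mask(c,P):
    m=np.zeros((384,512),np.uint8); h=cv2.convexHull(np.array([proj(c,X) for X in P],np.float32))
    cv2.fillConvexPoly(m,np.int32(np.round(h*16)),1,shift=4); return m>0
def cost(p):
    t=0
    for c,r,s in M:
        o,b=corners(p,s); a=mask(c,o)
        B=mask(c,b)
        ox=np.array(c["R"]).T@-np.array(c["t"])
        if s>0: a&=~B   # camera at -y: block hides far tray
        t+=1-(a&r).sum()/(a|r).sum()
    return t/len(M)
best=min((minimize(cost,[.597,.003,a],method="Nelder-Mead",options=dict(initial_simplex=[[.59,0,a],[.61,0,a],[.59,.02,a],[.6,.01,a+.05]])) for a in(-.1,0,.1)),key=lambda r:r.fun)
print(best.x,np.degrees(best.x[2]),best.fun)
E
```

```text
scene square_offcut 0.5 158 [ 0.55  -0.1    0.073]
scene square_offcut 0.43 142 [0.509 0.105 0.072]
scene flat_offcut 0.7 118 [ 0.547 -0.098  0.068]
scene candle_cup 0.7 235 [0.685 0.007 0.08 ]
scene candle_cup 0.57 113 [0.588 0.013 0.08 ]
side square_offcut 0.56 157 [0.505 0.102 0.073]
side square_offcut 0.29 238 [ 0.539 -0.104  0.073]
side round_offcut 0.45 126 [0.573 0.014 0.071]
side round_offcut 0.43 1590 [ 0.502 -0.45   0.071]
side flat_offcut 0.64 237 [ 0.54  -0.098  0.068]
side candle_cup 0.75 279 [0.685 0.005 0.08 ]
side candle_cup 0.4 5683 [ 0.567 -0.254  0.08 ]
wrist square_offcut 0.73 1725 [0.507 0.107 0.073]
wrist round_offcut 0.83 1101 [0.578 0.018 0.071]
wrist flat_offcut 0.75 1154 [ 0.544 -0.097  0.068]
wrist candle_cup 0.94 2154 [0.691 0.004 0.08 ]
scene scrap_tray 0.71 [156.6, 201.5, 224.6, 277.1]
scene finished_tray 0.55 [283.9, 154.9, 357.9, 221.1]
side scrap_tray 0.91 [255.5, 218.9, 370.2, 310.9]
side finished_tray 0.83 [176.9, 130.8, 267.2, 190.2]
[0.59597254 0.00205696 0.02264094] 1.297230513571163 0.09096838678238092
```

View pics/w.png

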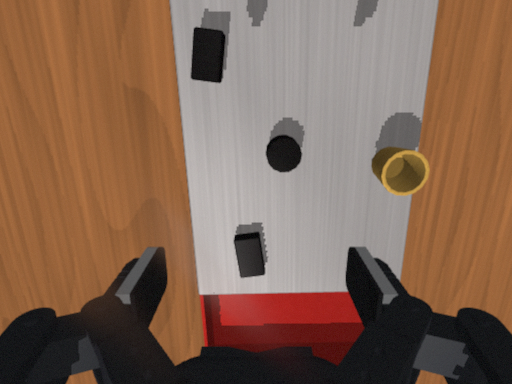

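The wrist view shows a clear layout: square (208,55), round (284,154), flat (250,255), cup (403,172), and the red tray at the bottom, which is -y. I'll sweep flat, then round, then square, using a nearly shut gripper as a two-point broom.

send_rows(moves=[-0.05,-0.33,-0.85,0,0,0,0.65,-0.05,-0.33,-0.85,0,0,0,0.65,-0.05,-0.33,-0.85,0,0,0,0.65,-0.05,-0.33,-0.85,0,0,0,0.65,-0.05,-0.33,-0.85,0,0,0,0.65,-0.05,-0.33,-0.85,0,0,0,0.65,0,0,0,0,0,0,0.65,0,0,0,0,0,0,0.65])

```text
time: 2.95
ee_pos: [0.5428, -0.0493, 0.1047]
tcp_rot: [179.9, -0.0, 90.0]
wrist_force: [-0.2, 0.1, 0.2]
opening: 0.0149
grasp_force: 0.0
```

send_rows(moves=[0,0,-0.8,0,0,0,0.65,0,0,-0.8,0,0,0,0.65,0,0,0,0,0,0,0.65,0,-0.4,0,0,0,0,0.65,0,-0.4,0,0,0,0,0.65,0,-0.4,0,0,0,0,0.65])

```text
time: 3.7
ee_pos: [0.543, -0.0803, 0.0647]
tcp_rot: [179.9, -0.0, 90.0]
wrist_force: [0.2, 2.5, 0.9]
opening: 0.0153
grasp_force: 1.0
```

```bash
python3 - <<'E'
from h import *
o=bot.get_obs(); print(o["ee_pos"],o["wrist_force"])
c=bot.camera("wrist"); cv2.imwrite("pics/w2.png",cv2.cvtColor(c["color"],cv2.COLOR_RGB2BGR))
for k,z in (("square_offcut",.0725),("round_offcut",.071),("flat_offcut",.0675)):
    for r in bot.trace("side" if 0 else "wrist",k)[:1]:
        ys,xs=np.nonzero(r["region"]); print(k,r["p"],np.round(ray(c,(xs.mean(),ys.mean()),z),3))
E
```

```text
[ 0.5429979  -0.08025394  0.06471881] [0.24763403 2.51378815 0.87715433]
round_offcut 0.86 [0.579 0.017 0.071]
flat_offcut 0.69 [ 0.543 -0.115  0.068]
```

View pics/w2.png

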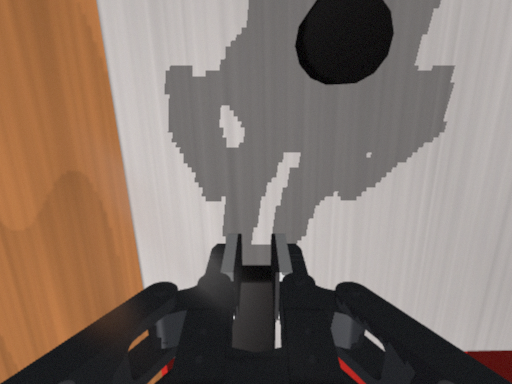

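The flat piece now sits square ahead of the fingertips at (258,300). I'll carry on over the end.

send_rows(moves=[0.02,-0.4,0,0,0,0,0.65,0.02,-0.4,0,0,0,0,0.65,0.02,-0.4,0,0,0,0,0.65,0.02,-0.4,0,0,0,0,0.65,0.02,-0.4,0,0,0,0,0.65,0.02,-0.4,0,0,0,0,0.65,0.02,-0.3,0,0,0,0,0.65,0.02,-0.3,0,0,0,0,0.65])

```text
time: 4.9
ee_pos: [0.5465, -0.1551, 0.0637]
tcp_rot: [-180.0, 0.0, 90.0]
wrist_force: [-0.1, -0.2, -0.1]
opening: 0.0152
grasp_force: 0.0
```

send_rows(moves=[0,-0.4,0,0,0,0,0.65,0,-0.4,0,0,0,0,0.65,0,-0.3,0,0,0,0,0.65,0,0,0,0,0,0,0.65])

```text
time: 5.4
ee_pos: [0.5464, -0.1825, 0.0637]
tcp_rot: [-180.0, -0.0, 90.0]
wrist_force: [-0.1, 0.3, 0.1]
opening: 0.0149
grasp_force: 0.0
```

```bash
python3 - <<'E'
from h import *
o=bot.get_obs(); print(o["ee_pos"],o["wrist_force"])
c=bot.camera("side"); cv2.imwrite("pics/s2.png",cv2.resize(cv2.cvtColor(c["color"],cv2.COLOR_RGB2BGR)[140:330,170:400],None,fx=3,fy=3))
E
```

```text
[ 0.54643809 -0.18253937  0.06372126] [-0.07789501  0.33874452  0.14420805]
```

View pics/s2.png

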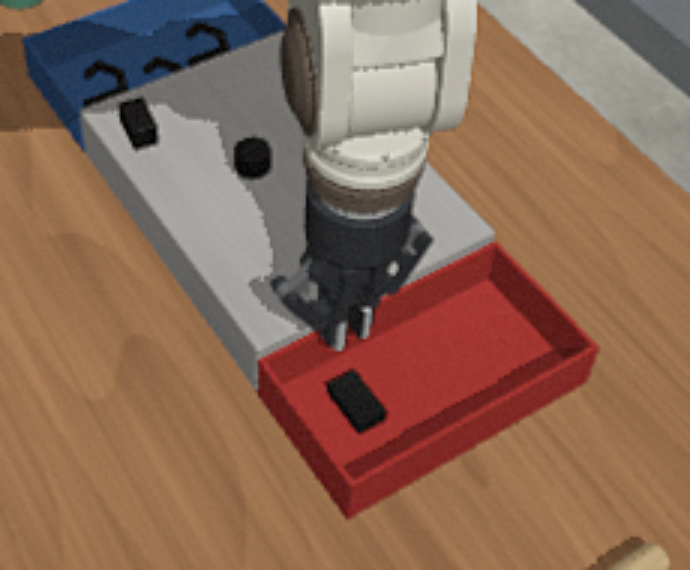

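The flat piece lies in the red tray at crop position (357,400). The round one is next.

send_rows(moves=[0,0.2,0.9,0,0,0,0.55,0.1,0.8,0.9,0,0,0,0.55,0.2,1,0.6,0,0,0,0.55,0.2,1,0,0,0,0,0.55,0.2,1,0,0,0,0,0.55,0.2,1,0,0,0,0,0.55,0.2,1,0,0,0,0,0.55,0.1,1,0,0,0,0,0.55])

```text
time: 6.45
ee_pos: [0.5766, -0.0058, 0.1238]
tcp_rot: [180.0, -0.0, 90.0]
wrist_force: [-0.6, 0.2, -0.8]
opening: 0.0193
grasp_force: 0.0
```

send_rows(moves=[0.1,1,0,0,0,0,0.55,0.1,1,0,0,0,0,0.55,0,0.5,0,0,0,0,0.55,0,0,0,0,0,0,0.55,0,0,0,0,0,0,0.55])

```text
time: 7.08
ee_pos: [0.5814, 0.0549, 0.1238]
tcp_rot: [-180.0, 0.0, 90.0]
wrist_force: [-0.4, -0.4, -0.4]
opening: 0.019
grasp_force: 0.0
```

send_rows(moves=[-0.12,0,-0.9,0,0,0,0.55,0,0,-0.9,0,0,0,0.55,0,0,-0.55,0,0,0,0.55,0,0,0,0,0,0,0.55,0,-0.4,0,0,0,0,0.55,0,-0.4,0,0,0,0,0.55,0,-0.4,0,0,0,0,0.55,0,-0.4,0,0,0,0,0.55])

```text
time: 8.07
ee_pos: [0.5789, 0.0149, 0.0657]
tcp_rot: [179.9, -0.0, 90.0]
wrist_force: [-0.2, 3.0, 3.1]
opening: 0.0194
grasp_force: 1.7
```

```bash
python3 - <<'E'
from h import *
o=bot.get_obs(); print(o["ee_pos"],o["wrist_force"])
c=bot.camera("side")
for r in bot.trace("side","round_offcut")[:3]:
    ys,xs=np.nonzero(r["region"]); print(r["p"],len(xs),np.round(ray(c,(xs.mean(),ys.mean()),.071),3))
cv2.imwrite("pics/s3.png",cv2.resize(cv2.cvtColor(c["color"],cv2.COLOR_RGB2BGR)[140:330,170:400],None,fx=3,fy=3))
E
```

```text
[0.57886053 0.01490759 0.06566236] [-0.17860443  2.9932559   3.09639369]
0.46 163 [ 0.577 -0.013  0.071]
```

View pics/s3.png

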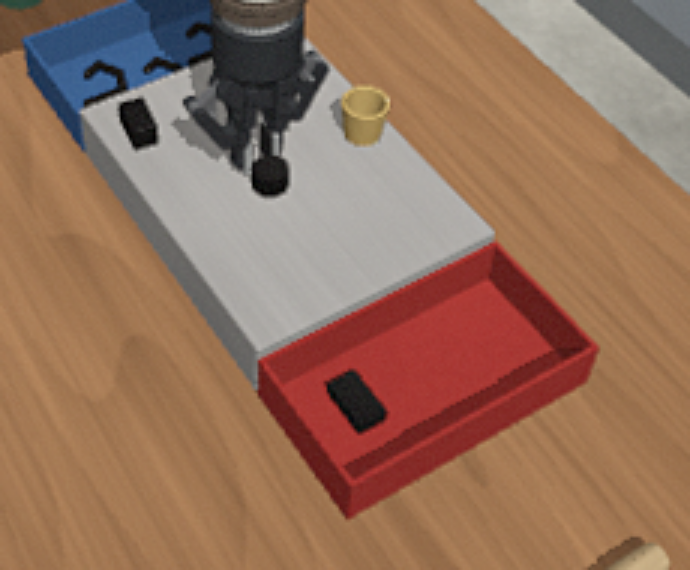

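The round slug is cradled at crop (270,177) and the cup at (365,115) is untouched. I'll push on.

send_rows(moves=[0.04,-0.4,0,0,0,0,0.55,0.04,-0.4,0,0,0,0,0.55,0.04,-0.4,0,0,0,0,0.55,0.04,-0.4,0,0,0,0,0.55,0.04,-0.4,0,0,0,0,0.55,0.04,-0.4,0,0,0,0,0.55,0.04,-0.4,0,0,0,0,0.55,0.04,-0.4,0,0,0,0,0.55])

```text
time: 9.18
ee_pos: [0.5865, -0.0652, 0.065]
tcp_rot: [-180.0, -0.0, 90.0]
wrist_force: [-0.3, 2.0, 1.7]
opening: 0.0191
grasp_force: 1.3
```

send_rows(moves=[0.02,-0.4,0,0,0,0,0.55,0.02,-0.4,0,0,0,0,0.55,0.02,-0.4,0,0,0,0,0.55,0.02,-0.4,0,0,0,0,0.55,0.02,-0.4,0,0,0,0,0.55,0.02,-0.4,0,0,0,0,0.55,0,-0.3,0,0,0,0,0.55,0,-0.3,0,0,0,0,0.55])

```text
time: 10.18
ee_pos: [0.5896, -0.1402, 0.0652]
tcp_rot: [180.0, 0.0, 90.0]
wrist_force: [-0.6, -0.5, 1.0]
opening: 0.0191
grasp_force: 0.0
```

send_rows(moves=[0,-0.4,0,0,0,0,0.55,0,-0.4,0,0,0,0,0.55,0,-0.4,0,0,0,0,0.55,0,-0.4,0,0,0,0,0.55,0,0,0,0,0,0,0.55])

```text
time: 10.8
ee_pos: [0.5894, -0.1803, 0.0649]
tcp_rot: [-180.0, 0.0, 89.9]
wrist_force: [-0.1, 0.0, -0.1]
opening: 0.019
grasp_force: 0.0
```

```bash
python3 - <<'E'
from h import *
o=bot.get_obs(); print(o["ee_pos"],o["wrist_force"])
c=bot.camera("side")
cv2.imwrite("pics/s4.png",cv2.resize(cv2.cvtColor(c["color"],cv2.COLOR_RGB2BGR)[140:330,170:400],None,fx=3,fy=3))
E
```

```text
[ 0.58937483 -0.1802909   0.0649009 ] [-0.12504589  0.04168273 -0.11900005]
```

View pics/s4.png

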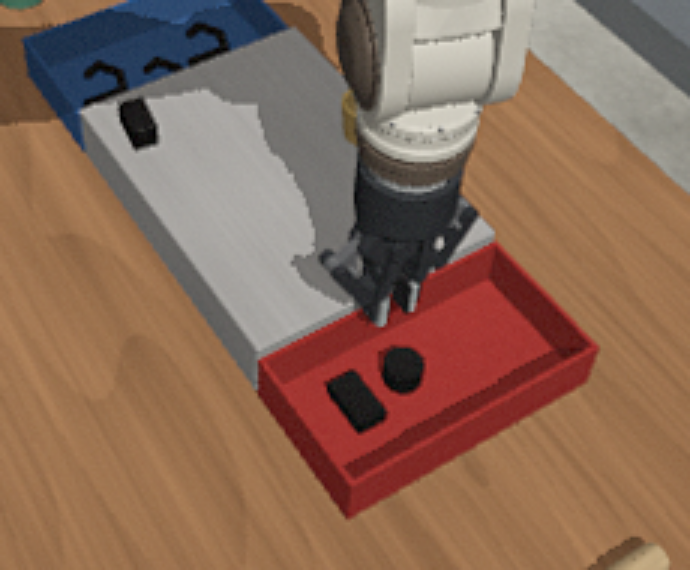

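Flat at (357,400) and round at (403,370) are both in the red tray. Now the square, from behind at y about 0.15.

send_rows(moves=[0,0.2,0.9,0,0,0,0.65,-0.2,0.9,0.9,0,0,0,0.65,-0.3,1,0.6,0,0,0,0.65,-0.3,1,0,0,0,0,0.65,-0.3,1,0,0,0,0,0.65,-0.3,1,0,0,0,0,0.65,-0.3,1,0,0,0,0,0.65,-0.3,1,0,0,0,0,0.65])

```text
time: 11.85
ee_pos: [0.5391, -0.0009, 0.1251]
tcp_rot: [180.0, -0.0, 90.0]
wrist_force: [1.0, -0.3, 0.9]
opening: 0.0152
grasp_force: 0.0
```

send_rows(moves=[-0.3,1,0,0,0,0,0.65,-0.3,1,0,0,0,0,0.65,-0.3,1,0,0,0,0,0.65,-0.3,1,0,0,0,0,0.65,-0.3,1,0,0,0,0,0.65,-0.1,1,0,0,0,0,0.65,0,0,0,0,0,0,0.65,0,0,0,0,0,0,0.65])

```text
time: 12.85
ee_pos: [0.4994, 0.1478, 0.125]
tcp_rot: [-180.0, 0.0, 90.0]
wrist_force: [0.6, -0.4, 0.1]
opening: 0.0151
grasp_force: 0.0
```

send_rows(moves=[0.3,0.1,-0.9,0,0,0,0.65,0,0,-0.9,0,0,0,0.65,0,0,-0.6,0,0,0,0.65,0,0,0,0,0,0,0.65,0,-0.4,0,0,0,0,0.65,0,-0.4,0,0,0,0,0.65,0,-0.4,0,0,0,0,0.65,0,-0.4,0,0,0,0,0.65])

```text
time: 13.85
ee_pos: [0.5075, 0.1101, 0.0658]
tcp_rot: [179.9, -0.1, 90.0]
wrist_force: [-0.1, 3.5, 3.0]
opening: 0.0148
grasp_force: 1.7
```

```bash
python3 - <<'E'
from h import *
o=bot.get_obs(); print(o["ee_pos"],o["wrist_force"])
c=bot.camera("side")
for r in bot.trace("side","square_offcut")[:3]:
    ys,xs=np.nonzero(r["region"]); print(r["p"],len(xs),np.round(ray(c,(xs.mean(),ys.mean()),.0725),3))
cv2.imwrite("pics/s5.png",cv2.resize(cv2.cvtColor(c["color"],cv2.COLOR_RGB2BGR)[140:330,170:400],None,fx=3,fy=3))
E
```

```text
[0.50748861 0.11007235 0.06581536] [-0.05920718  3.45079273  2.97734309]
0.66 184 [0.508 0.076 0.073]
0.41 8245 [ 0.57  -0.04   0.073]
```

View pics/s5.png

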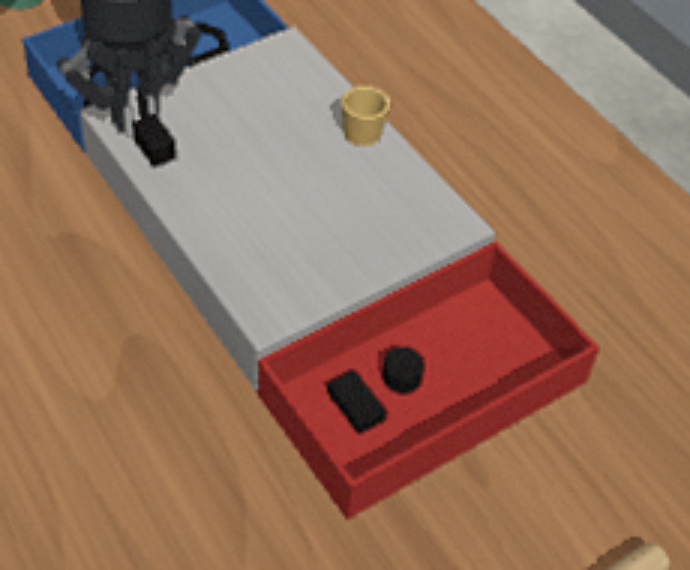

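The square at crop (155,140) is centred on the fingers and moving straight. I'll push it through.

send_rows(moves=[0.02,-0.4,0,0,0,0,0.65,0.02,-0.4,0,0,0,0,0.65,0.02,-0.4,0,0,0,0,0.65,0.02,-0.4,0,0,0,0,0.65,0.02,-0.4,0,0,0,0,0.65,0.02,-0.4,0,0,0,0,0.65,0.02,-0.4,0,0,0,0,0.65,0.02,-0.4,0,0,0,0,0.65])

```text
time: 14.95
ee_pos: [0.511, 0.0299, 0.0651]
tcp_rot: [180.0, -0.0, 90.0]
wrist_force: [0.3, 3.7, 3.4]
opening: 0.015
grasp_force: 2.0
```

send_rows(moves=[0.02,-0.4,0,0,0,0,0.65,0.02,-0.4,0,0,0,0,0.65,0.02,-0.4,0,0,0,0,0.65,0.02,-0.4,0,0,0,0,0.65,0.02,-0.4,0,0,0,0,0.65,0.02,-0.4,0,0,0,0,0.65,0.02,-0.4,0,0,0,0,0.65,0.02,-0.4,0,0,0,0,0.65])

```text
time: 15.95
ee_pos: [0.515, -0.0502, 0.065]
tcp_rot: [-180.0, 0.0, 90.0]
wrist_force: [-0.0, 3.8, 3.9]
opening: 0.0149
grasp_force: 2.0
```

```bash
python3 - <<'E'
from h import *
o=bot.get_obs(); print(o["ee_pos"],o["wrist_force"])
c=bot.camera("side")
for r in bot.trace("side","square_offcut")[:3]:
    ys,xs=np.nonzero(r["region"]); print(r["p"],len(xs),np.round(ray(c,(xs.mean(),ys.mean()),.0725),3))
E
```

```text
[ 0.5149922  -0.0501739   0.06501338] [-0.01449364  3.76530869  3.92288925]
0.59 198 [ 0.515 -0.084  0.073]
```

send_rows(moves=[0,-0.4,0,0,0,0,0.65,0,-0.4,0,0,0,0,0.65,0,-0.4,0,0,0,0,0.65,0,-0.4,0,0,0,0,0.65,0,-0.4,0,0,0,0,0.65,0,-0.4,0,0,0,0,0.65,0,-0.3,0,0,0,0,0.65,0,-0.3,0,0,0,0,0.65])

```text
time: 17.05
ee_pos: [0.5151, -0.1249, 0.0652]
tcp_rot: [180.0, -0.0, 90.0]
wrist_force: [-0.2, 2.5, 0.2]
opening: 0.0151
grasp_force: 1.3
```

send_rows(moves=[0,-0.4,0,0,0,0,0.65,0,-0.4,0,0,0,0,0.65,0,-0.4,0,0,0,0,0.65,0,-0.4,0,0,0,0,0.65,0,-0.4,0,0,0,0,0.65,0,-0.2,0,0,0,0,0.65,0,0,0,0,0,0,0.65])

```text
time: 17.92
ee_pos: [0.5149, -0.1798, 0.065]
tcp_rot: [-180.0, -0.0, 90.0]
wrist_force: [0.4, -0.1, -0.6]
opening: 0.0148
grasp_force: 0.0
```

send_rows(moves=[0,0.1,0.9,0,0,0,0.65,0,0.3,1,0,0,0,0.65,0,0.8,1,0,0,0,0.65,0,0.8,1,0,0,0,0.65,0,0.8,0.5,0,0,0,0.65,0,0,0,0,0,0,0.65,0,0,0,0,0,0,0.65])

```text
time: 18.8
ee_pos: [0.5147, -0.1095, 0.1741]
tcp_rot: [-179.9, -0.0, 90.0]
wrist_force: [0.7, -0.4, 0.2]
opening: 0.0152
grasp_force: 0.0
```

```bash
python3 - <<'E'
from h import *
o=bot.get_obs(); print(o["ee_pos"],o["wrist_force"])
c=bot.camera("side")
cv2.imwrite("pics/s6.png",cv2.cvtColor(c["color"],cv2.COLOR_RGB2BGR))
E
```

```text
[ 0.5147452  -0.10946348  0.1740722 ] [ 0.73842274 -0.41715793  0.23260387]
```

View pics/s6.png

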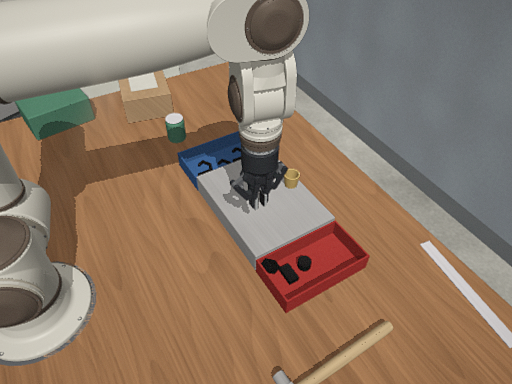

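All three seem to be in the tray: square (270,266), flat (289,273), round (304,263). I'll take one closer look at the square before handing in.

```bash
python3 - <<'E'
from h import *
a=bot.camera("side"); 
for k in ("square_offcut","flat_offcut","round_offcut"):
    for r in bot.trace("side",k)[:2]:
        ys,xs=np.nonzero(r["region"]); print(k,r["p"],len(xs),np.round([xs.mean(),ys.mean()]),np.round(ray(a,(xs.mean(),ys.mean()),.017),3))
b=bot.camera("scene")
A=cv2.resize(a["color"][215:315,245:345],(400,400)); B=cv2.resize(b["color"][195:275,150:230],(400,400))
cv2.imwrite("pics/s7.png",cv2.cvtColor(np.hstack([A,B]),cv2.COLOR_RGB2BGR))
E
```

```text
square_offcut 0.66 169 [271. 267.] [ 0.512 -0.178  0.017]
square_offcut 0.52 168 [304. 263.] [ 0.587 -0.209  0.017]
flat_offcut 0.8 219 [289. 273.] [ 0.539 -0.215  0.017]
round_offcut 0.62 202 [304. 263.] [ 0.587 -0.209  0.017]
round_offcut 0.61 211 [271. 267.] [ 0.511 -0.177  0.017]
```

View pics/s7.png

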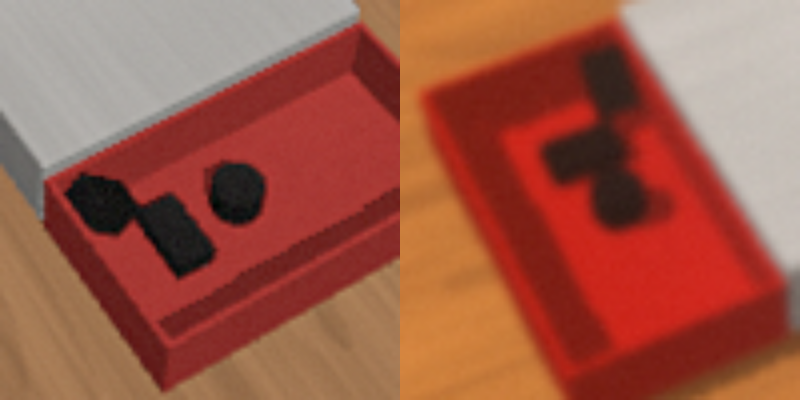

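```bash
python3 - <<'E'
from h import *
a=bot.camera("side"); b=bot.camera("scene")
P=lambda c:np.array(c["camera_matrix"])@np.c_[c["R"],c["t"]]
X=cv2.triangulatePoints(P(a),P(b),np.array([[271.],[267.]]),np.array([[192.],[210.6]])).ravel(); X=X[:3]/X[3]
a_=.0226; o=np.array([.596,.002])+.227*np.array([np.sin(a_),-np.cos(a_)])
d=X[:2]-o; print(X, d[0]*np.cos(a_)+d[1]*np.sin(a_), -d[0]*np.sin(a_)+d[1]*np.cos(a_))
E
```

```text
[ 0.50875594 -0.17799019  0.02294483] -0.09128921223369955 0.04902731929998221
```

```bash
python3 -c "
from workcell import bot; print(bot.job_done())"
```

```text
the job is handed in; nothing more can be done
None
```

I swept all three offcuts off the block into the red tray and handed the job in. In the last pictures they lie inside the tray and the cup, hammer and tin look undisturbed; the hand-in gave no verdict.

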